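# Load a printing screen into the press clamp

### The job

Slide the printing screen straight back under the clamp until it sits square against both back stops, pushing gently, not ramming it. Then wind the clamp down with its crank until the foot bites on the frame and about half a turn more, so that the frame is firmly held but not overtightened, and let go; leave everything else on the table where it is.

Things in the scene. Friction and masses are not known exactly. Their poses are not given: they have to be found in the camera images.
- press: Printing station: plywood board 340 x 500 x 25 mm, white bed, aluminium clamp channel across its rear. Origin: on the vertical clamp-screw axis, at the board's underside (on the table); x points to the rear (away from the operator), y left, z up. Board from x -250 to +90. Bed top z 35. A 75 mm wide arm carries the screw over the rear rail: top z 127, nut to z 135; else only the crank overhangs.
- screen: Small aluminium screen frame, 180 (x) x 260 (y) x 20 mm high, rails 25 mm square-edged, taut steel mesh in its lower side (mesh top 3 mm above the underside). Loose, 0.5 to 0.85 kg, lies on the bed 20 to 40 mm short of the stops and up to 5 degrees askew. Origin: centre of the underside; x points to the rear rail that goes under the clamp.
- rear_left (a point): Point on the frame's rear face, 10 mm from its left end, at half the rail's height. Home when level with the faces of the stops.
- rear_right (a point): Point on the frame's rear face, 10 mm from its right end, at half the rail's height. Home when level with the faces of the stops.
- stops: Two fixed steel blocks, 30 mm wide and 18 mm high, at y -90 and +90 mm on the clamp's back wall. Origin: midway between them, in the plane of their front faces, at bed height, 15 mm behind the screw axis; axes as the press. The frame slides at 3 to 6 N; against a stop the force climbs at once. More than 45 N on the stops is ramming.
- lower_jaw: Fixed lower jaw, 50 x 260 mm, level with the bed. Origin: middle of its top, 4 mm behind the screw axis; axes as the press. The screw's round foot, 20 mm across and spring-backed, comes down on the middle of the frame's rear rail; it starts 17 to 37 mm above it. From contact the clamping grows about 100 N per turn. Right is 30 to 90 N; over 110 N is overtight.
- crank_grip (a point): Middle of the crank's upright black grip: 23 mm across, top 30 mm above, lower end 34 mm below it, then 3 mm to the steel arm. Spins on its pin, which circles the screw axis at radius 55 mm. Clockwise from above closes, sinking 20 mm a turn; 0.85 to 1.85 turns to contact. Free it takes 1 N; half a turn past contact 10 to 15 N, felt only while it moves: at rest the screw locks and stays.
- tape: Roll of masking tape, 96 mm across, 36 mm high, lying on the board right of the bed; bystander, to be left alone; origin at the centre of its underside
- spatula: Ink spatula, 200 mm, lying on the board left of the bed; bystander, to be left alone.
- squeegee: Wooden squeegee, 190 x 107 x 26 mm, on the table to the right; bystander, to be left alone; origin at the centre of its underside
- ink_a: White ink jar, 72 mm across, 85 mm high, on the table to the left; bystander, to be left alone; origin at the centre of its underside
- ink_b: Black ink jar, 72 mm across, 85 mm high, on the table to the left; bystander, to be left alone; origin at the centre of its underside
- spray: Spray bottle, 72 mm across, 211 mm high, on the table to the right; bystander, to be left alone; origin at the centre of its underside

How it is judged:
On the way, in this order (a step that is already met when the one before it is completed fails the run):
1. the screen is home: both rear corners within 2.5 mm of the line of the stops' faces (x of each of rear_left, rear_right in the frame of stops above -0.0025 m), for 0.2 s.
2. the clamp presses the frame onto the lower jaw with more than 30 N (contact force between lower_jaw and screen above 30 N), for 0.2 s.
At the end, for the whole second after the job is handed in: the screen rests with both rear corners within 2.5 mm of the line of the stops' faces, the frame pressed on the lower jaw with 30 to 90 N (about a third to nine tenths of a turn of the crank past first contact), and the robot has let go (all of step 1 and contact force between lower_jaw and screen between 30 and 90 N and linear speed of screen below 0.01 m/s); the robot touches nothing.
It fails at once if the screen is rammed into the stops with more than 45 N (contact force between stops and screen above 45 N).
It fails at once if the clamp is overtightened: more than 110 N on the frame (contact force between lower_jaw and screen above 110 N).
It fails at once if a bystander is moved by more than 25 mm (distance of any of tape, spatula, squeegee, ink_a, ink_b, spray from where it was at the start of the episode above 0.025 m).
It also fails if it takes over 72 s, if anything falls off the work surface, if the arm or the gripper's body presses on something with over 40 N, if the wrist force passes 120 N, or if a joint passes its speed limit or range.

### The arm

A 6-joint arm with a two-finger parallel gripper is mounted at the origin on the work surface. World frame = base frame: x ahead of the robot, y to its left, z up, the work surface at z = 0. Lengths are in m, angles in rad, forces in N, time in s.
With the tool pointing down it reaches from about 0.25 to 0.775 m from the base axis. Payload 8.9 kg.
Tool frame: the origin (TCP) lies on the mounting face of the last link; the fingertips stand 173 mm ahead of it and the grasp point (between the pads) lies 155 mm ahead of it; z points along the fingers, y is the line along which they close (so a half turn about z gives the same grasp; the last joint's range is limited). The gripper opens to 85 mm and grips with 20 to 120 N. Pads are 22 mm wide; open, the fingers measure 114 mm over their backs; the gripper's body (76 mm by 85 mm) begins 54 mm behind the grasp point. The pads swing forward as they close: fully open they stand 13 mm farther back than shut.
Start: joints at [1.145, 0.291, -0.153, 1.127, 0, 1.431], TCP at [0.149, 0.504, 0.405] pointing down, gripper open.
Joint ranges: [-2.52, 2.52], [-0.91, 1.74], [-1.3, 1.37], [-1.96, 2.02], [-1.52, 1.47], [-3.14, 3.14]. Speed limits (rad/s): [2.22, 2.22, 2.79, 3.14, 3.14, 3.14].

### API

Orientations are given as a unit quaternion [w, x, y, z].
In Python, from rig import robot gives the robot as it stands.
- The arm moves only by the shell command python3 -m pendant 'ROWS' [OPENING]. ROWS is JSON, a list of rows, each an object of numbers: "tx", "ty", "tz": the shift along the tool's x, y, z in mm; "roll": the turn about the tool's z in degrees. A call has exactly 5 rows; each row shifts and turns the commanded pose from where the row before left it, along the tool's axes as they then stand; what a row does not reach is not made up. A row lasts 1/12 s, in which the tool goes at most 41.7 mm and 7.16 degrees, less where a joint would pass 70% of its speed; a pose out of reach is approached as far as the arm can. A call with a gripper value outside its range is refused whole. OPENING is the gripper command: -1 is fully open, 1 is shut, values between are in proportion, set as the call begins (- or left out, the last holds). The fingers move at their own pace and stop on an object; the grip force is fixed at half the most. Time passes only in rows, so rows that do not move let the fingers close, or fill a call up. It gives the time, the measured TCP pose, the force, the opening and the grip force at its end, in the units of the state.
- robot.get_obs(): the state, without advancing time (a new reading comes with each control period).
- robot.camera(name): name is "scene" or "side" or "wrist"; returns a dict with "color" (384x512x3 uint8, red, green, blue), "mtx" (3x3 intrinsics, pixels), "pose" (4x4, takes a point from camera to world coordinates). Camera axes: x right, y up, looking along -z (the intrinsics and any distortion apply to the point x, -y, -z); pixel columns grow to the right and rows downward; lengths in m; the calibration is good to about 2 mm. A picture is of the moment at which its call begins. There is no depth.
- robot.finish_job(): hands the job in; it is judged then, once.
The state is a dict: "time": time; "q": joint angles; "joint_velocities": joint speeds; "joint_torque": joint torques, N m; "eef_pos": TCP position; "ee_rot": TCP orientation; "ft_force": force on the tool from outside, world axes, zero at the start; "torque": the same for the moment, N m; "opening": finger opening in m; "gripper_force": force on a finger pad.
Only numpy, scipy, OpenCV 4.12 (cv2) and the standard library are available. Lean on these libraries where they do the work, as an engineer would, in place of code of your own. Each camera call takes 0.05 s, during which the arm holds its last target. There are 200 camera calls.

## Working session

There is one attempt and no reset: what is moved stays moved. The work goes in short steps, Python scripts to look and compute and a shell command to move; the robot and the scene stay as the last step left them, time stands still between calls to the robot, and variables do not carry over. Pictures are saved under pics/ and viewed, at most 10 in all, crops included, and the job is handed in when it is done.

```bash
mkdir -p pics; ls; python3 - <<'E'
from rig import robot
import cv2,numpy as np
for n in ["scene","side","wrist"]:
    c=robot.camera(n); cv2.imwrite(f"pics/{n}0.png",c["color"][:,:,::-1]); np.savez(f"pics/{n}0.npz",**c)
    print(n,np.round(c["mtx"],1).tolist(),np.round(c["pose"],3).tolist())
o=robot.get_obs();print(o)
E
```

```text
pics
scene [[395.3, 0.0, 250.7], [0.0, 395.3, 186.6], [0.0, 0.0, 1.0]] [[0.637, -0.576, 0.513, 1.172], [0.771, 0.471, -0.428, -0.49], [0.005, 0.668, 0.744, 1.048], [0.0, 0.0, 0.0, 1.0]]
side [[445.4, 0.0, 250.7], [0.0, 445.4, 188.6], [0.0, 0.0, 1.0]] [[0.911, 0.323, -0.256, 0.24], [-0.412, 0.719, -0.56, -0.717], [0.003, 0.615, 0.788, 1.158], [0.0, 0.0, 0.0, 1.0]]
wrist [[337.6, 0.0, 250.7], [0.0, 337.6, 189.8], [0.0, 0.0, 1.0]] [[0.282, -0.915, -0.289, 0.073], [0.959, 0.269, 0.086, 0.525], [-0.001, -0.301, 0.954, 0.374], [0.0, 0.0, 0.0, 1.0]]
{'time': 0.15, 'q': array([ 1.14471296e+00,  2.91118330e-01, -1.53939581e-01,  1.12669809e+00,
        3.14770595e-05,  1.43149391e+00]), 'joint_velocities': array([-0.00022906, -0.00065792,  0.00278581, -0.00184104,  0.00047945,
        0.00252739]), 'joint_torque': array([ 1.85328790e-03, -5.37371314e+01,  3.31519961e+01,  1.15482719e-02,
       -1.22963106e-04, -1.36724339e-05]), 'eef_pos': array([0.14843119, 0.50341431, 0.40428605]), 'ee_rot': array([-1.48961377e-04,  1.42899601e-01,  9.89737073e-01, -4.56402898e-04]), 'ft_force': array([ 0.70971227, -0.00850718,  0.29964197]), 'torque': array([ 0.05594729,  0.00555747, -0.04642455]), 'gripper_force': 0.0, 'opening': 0.08518900884604973}
```

View pics/scene0.png

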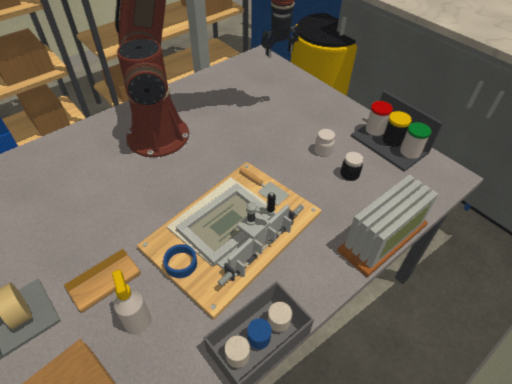

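View pics/side0.png

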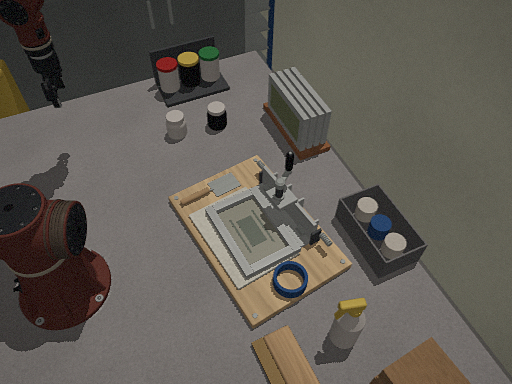

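The scene and side views show the press with its rear facing away from the robot: board at about (170–350, 155–318) in side, crank grip at (290,160) side and (271,202) scene. The blue tape is on the right and the spatula on the left.

```bash
cat > h.py <<'E'
import numpy as np,cv2
from rig import robot
def shot(n,tag=None):
    c=robot.camera(n)
    if tag: np.savez(f"pics/{n}{tag}.npz",**c); cv2.imwrite(f"pics/{n}{tag}.png",c["color"][:,:,::-1])
    return c
def load(f): return dict(np.load(f))
def ray(c,u,v):
    K=c["mtx"]; d=np.array([(u-K[0,2])/K[0,0],-(v-K[1,2])/K[1,1],-1.]); T=c["pose"]
    return T[:3,3],T[:3,:3]@d
def onz(c,u,v,z):
    p,d=ray(c,u,v); return p+d*(z-p[2])/d[2]
def proj(c,P):
    T=c["pose"];q=T[:3,:3].T@(np.array(P)-T[:3,3]);K=c["mtx"]
    return np.array([K[0,2]-K[0,0]*q[0]/q[2],K[1,2]+K[1,1]*q[1]/q[2]])
def tri(obs):
    A=0;b=0
    for c,u,v in obs:
        p,d=ray(c,u,v);d=d/np.linalg.norm(d);M=np.eye(3)-np.outer(d,d);A=A+M;b=b+M@p
    return np.linalg.solve(A,b)
E
python3 - <<'E'
from h import *
ims=[]
for n,(x,y,w,h) in dict(side=(160,140,200,190),scene=(130,150,200,160)).items():
    c=load(f"pics/{n}0.npz");im=c["color"][:,:,::-1]
    hsv=cv2.cvtColor(c["color"],cv2.COLOR_RGB2HSV)
    m=cv2.inRange(hsv,(10,60,80),(25,255,255)); m2=np.zeros_like(m);m2[y:y+h,x:x+w]=m[y:y+h,x:x+w]
    cs=cv2.findContours(cv2.morphologyEx(m2,cv2.MORPH_CLOSE,np.ones((3,3))),0,2)[0]
    k=max(cs,key=cv2.contourArea); hull=cv2.convexHull(k)
    for e in (3,6,10):
        ap=cv2.approxPolyDP(hull,e,True)[:,0]
        if len(ap)<=5: break
    print(n,ap.tolist())
    for u,v in ap: print(np.round(onz(c,u,v,.025),4))
    cr=im[y:y+h,x:x+w]; ims.append(cv2.resize(cr,(400*1,int(400*h/w)),interpolation=cv2.INTER_CUBIC))
    cv2.imwrite(f"pics/{n}_crop.png",cv2.resize(cr,None,fx=3.1,fy=3.1,interpolation=cv2.INTER_CUBIC))
E
```

```text
side [[257, 155], [351, 264], [252, 327], [168, 197]]
[0.6865 0.2112 0.025 ]
[ 0.7552 -0.2786  0.025 ]
[ 0.422  -0.3296  0.025 ]
[0.3531 0.1638 0.025 ]
scene [[321, 209], [224, 309], [199, 307], [137, 248], [244, 162]]
[0.6903 0.2167 0.025 ]
[ 0.7651 -0.2417  0.025 ]
[ 0.7172 -0.291   0.025 ]
[ 0.4401 -0.3288  0.025 ]
[0.3559 0.1584 0.025 ]
```

View pics/side_crop.png

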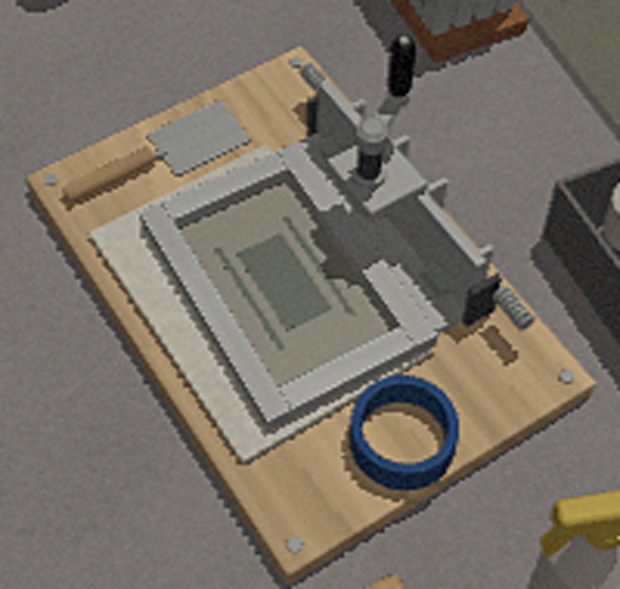

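Side crop: the frame's front-left outer corner is at crop (143,208), its front-right top corner near (275,410) and its rear-right corner at (445,322). The screw nut is at (373,130), and the grip runs from (403,40) to (400,95).

View pics/scene_crop.png

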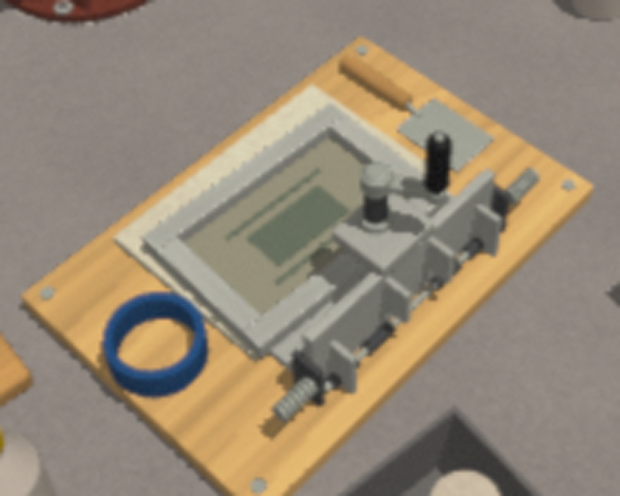

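```bash
python3 - <<'E'
from h import *
c=load("pics/side0.npz"); s=load("pics/scene0.npz")
for n,k in (("side",c),("scene",s)):
    g=k["color"].max(2); m=(g<45).astype(np.uint8)
    _,l,st,ce=cv2.connectedComponentsWithStats(m)
    for i in range(1,len(st)):
        x,y,w,h,a=st[i]
        if 20<a<400 and 150<x<350 and 140<y<300: print(n,st[i],ce[i])
f=lambda u,v:(160+u/3.1,140+v/3.1)
for nm,uv,z in [("FL",(143,208),.055),("FR",(275,410),.055),("RR",(445,322),.055),("bedFL",(90,232),.035),("bedFR",(244,461),.035),("boardFR",(290,572),.025),("boardRL",(302,47),.025),("boardFL",(25,178),.025),("boardRR",(597,385),.025),("nut",(373,128),.135)]:
    print(nm,np.round(onz(c,*f(*uv),z),4))
E
```

```text
side [285 152   9  19 128] [289.1875    161.2421875]
side [259 173   4  10  27] [260.22222222 177.25925926]
side [275 189   8   9  54] [278.64814815 193.2037037 ]
side [309 231  12  14  87] [314.34482759 237.5862069 ]
scene [341 162  20  18 236] [349.62711864 171.98728814]
scene [267 195   8  17  90] [270.53333333 203.45555556]
FL [0.4439 0.0562 0.055 ]
FR [ 0.4722 -0.1968  0.055 ]
RR [ 0.6523 -0.1792  0.055 ]
bedFL [0.3897 0.0645 0.035 ]
bedFR [ 0.4314 -0.2214  0.035 ]
boardFR [ 0.4284 -0.3252  0.025 ]
boardRL [0.6874 0.2099 0.025 ]
boardFL [0.3527 0.1621 0.025 ]
boardRR [ 0.7589 -0.281   0.025 ]
nut [ 0.662 -0.002  0.135]
```

Scene crop: the grip is at (438,160), the hub at (376,180), and the frame sits between the bed and the clamp. Combined with the board corners, the press origin comes out near (0.635, -0.048) with yaw about 8°, and the frame yaw is about 6°. I'll turn the tool square to the press and move it in front of the frame.

```bash
python3 -m pendant '[{"roll":-5},{"roll":-5},{"roll":-5},{"roll":-5},{"roll":-4.5}]' -1 >/dev/null
python3 -m pendant '[{"tx":-10.5,"ty":-34},{"tx":-10.5,"ty":-34},{"tx":-10.5,"ty":-34},{"tx":-10.5,"ty":-34},{"tx":-10.5,"ty":-34}]' >/dev/null
python3 -m pendant '[{"tx":-10.5,"ty":-34},{"tx":-10.5,"ty":-34},{"tx":-10.5,"ty":-34},{"tx":-10.5,"ty":-34},{"tx":-10.5,"ty":-34}]' >/dev/null
python3 -m pendant '[{"tx":-10.5,"ty":-34},{"tx":-10.5,"ty":-34},{"tx":-10.5,"ty":-34},{"tx":-10.5,"ty":-34},{"tx":-10.5,"ty":-34}]' >/dev/null
python3 -m pendant '[{"tx":-10.5,"ty":-34},{"tx":-10.5,"ty":-34},{"tx":-10.5,"ty":-34},{},{}]'
python3 - <<'E'
from h import *
w=shot("wrist",1); cv2.imwrite("pics/w1.png",cv2.resize(w["color"][:,:,::-1],(768,576),interpolation=cv2.INTER_CUBIC))
o=robot.get_obs();print(o["eef_pos"],o["ee_rot"],np.round(w["pose"],4).tolist())
c=load("pics/side0.npz"); s=load("pics/scene0.npz")
P=tri([(c,289.2,161.2),(s,270.5,203.5)]);print("grip",P,proj(c,P),proj(s,P))
f=lambda u,v:(160+u/3.1,140+v/3.1); g=lambda u,v:(130+u/3.1,150+v/3.1)
for a,b in [((372,123),(376,171)),((368,180),(376,225))]:
    P=tri([(c,*f(*a)),(s,*g(*b))]);print(P,proj(c,P)-f(*a))
E
```

```text
[0.14845476 0.50344457 0.40437661] [-1.12521954e-04  1.42898820e-01  9.89737232e-01 -3.56298738e-04] [[0.2819, -0.915, -0.2888, 0.0734], [0.9595, 0.2686, 0.0854, 0.5248], [-0.0005, -0.3012, 0.9536, 0.3736], [0.0, 0.0, 0.0, 1.0]]
grip [ 0.68160327 -0.00901569  0.22069077] [289.42285891 161.63028486] [270.77337071 203.08148319]
[ 0.63816827 -0.04080448  0.19668414] [0.17702243 0.32830429]
[ 0.63801735 -0.04116157  0.1140542 ] [-0.08281818 -0.14769428]$[0]: bad value
$[0]: bad value
$[0]: bad value
$[0]: bad value
$[0]: bad value
```

View pics/w1.png

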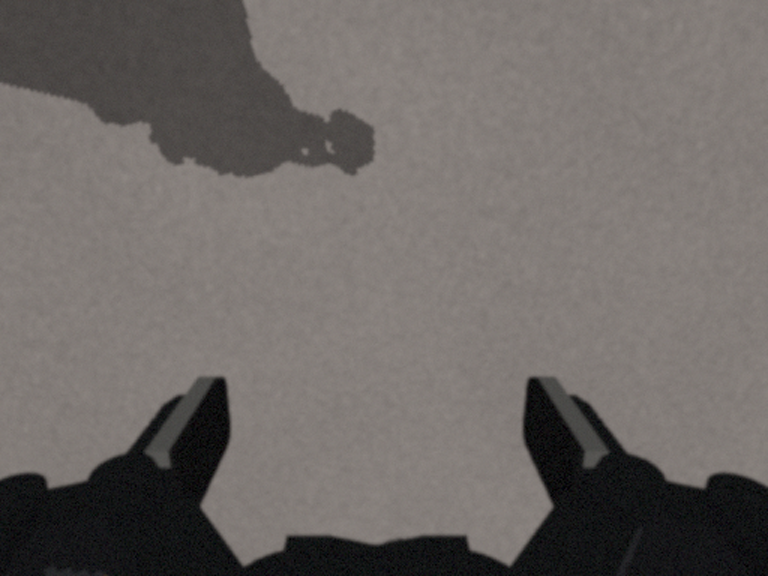

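All rows were refused, probably because every key must be present, and the wrist picture shows only bare table. The hub triangulates to (0.638, -0.041) and the grip to (0.682, -0.009, 0.221), a radius of 54 mm, which matches. I'll retry with full rows.

```bash
python3 -m pendant '[{"tx":0,"ty":0,"tz":0,"roll":-5},{"tx":0,"ty":0,"tz":0,"roll":-5},{"tx":0,"ty":0,"tz":0,"roll":-5},{"tx":0,"ty":0,"tz":0,"roll":-5},{"tx":0,"ty":0,"tz":0,"roll":-4.5}]' -1 &&
python3 -m pendant '[{"tx":-10.5,"ty":-34,"tz":0,"roll":0},{"tx":-10.5,"ty":-34,"tz":0,"roll":0},{"tx":-10.5,"ty":-34,"tz":0,"roll":0},{"tx":-10.5,"ty":-34,"tz":0,"roll":0},{"tx":-10.5,"ty":-34,"tz":0,"roll":0}]' >/dev/null &&
python3 -m pendant '[{"tx":-10.5,"ty":-34,"tz":0,"roll":0},{"tx":-10.5,"ty":-34,"tz":0,"roll":0},{"tx":-10.5,"ty":-34,"tz":0,"roll":0},{"tx":-10.5,"ty":-34,"tz":0,"roll":0},{"tx":-10.5,"ty":-34,"tz":0,"roll":0}]' >/dev/null &&
python3 -m pendant '[{"tx":-10.5,"ty":-34,"tz":0,"roll":0},{"tx":-10.5,"ty":-34,"tz":0,"roll":0},{"tx":-10.5,"ty":-34,"tz":0,"roll":0},{"tx":-10.5,"ty":-34,"tz":0,"roll":0},{"tx":-10.5,"ty":-34,"tz":0,"roll":0}]' >/dev/null &&
python3 -m pendant '[{"tx":-10.5,"ty":-34,"tz":0,"roll":0},{"tx":-10.5,"ty":-34,"tz":0,"roll":0},{"tx":-10.5,"ty":-34,"tz":0,"roll":0},{"tx":0,"ty":0,"tz":0,"roll":0},{"tx":0,"ty":0,"tz":0,"roll":0}]'
python3 - <<'E'
from h import *
w=shot("wrist",2); cv2.imwrite("pics/w2.png",cv2.resize(w["color"][:,:,::-1],(768,576),interpolation=cv2.INTER_CUBIC))
o=robot.get_obs();print(o["time"],o["eef_pos"],o["ee_rot"])
E
```

```text
time: 0.62
eef_pos: [0.1485, 0.5035, 0.4045]
ee_rot: [-0.0, -0.073, 0.997, -0.0]
ft_force: [-1.3, -0.1, 0.5]
opening: 0.0851
gripper_force: 0.0
time: 2.28
eef_pos: [0.4219, -0.0774, 0.4043]
ee_rot: [-0.0, -0.069, 0.998, 0.0]
ft_force: [-0.8, 0.2, -0.7]
opening: 0.0856
gripper_force: 0.0
2.3333 [ 0.42139066 -0.07627659  0.40436056] [-4.90544749e-04 -6.95486969e-02  9.97578392e-01  2.99359836e-04]
```

View pics/w2.png

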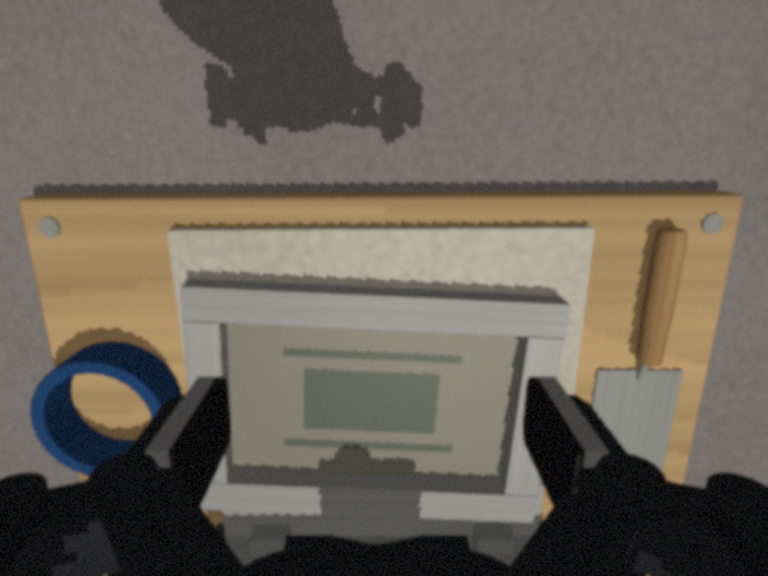

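The wrist view shows the board front edge at (22,199)–(740,197), the bed front edge at (170,229)–(593,228), and the frame's front top edge at about (184,287)–(566,303).

```bash
python3 - <<'E'
from h import *
w=load("pics/wrist2.npz")
yaw=lambda a,b:np.degrees(np.arctan2(-(a-b)[0],(a-b)[1]))
for n,a,b,z in [("board",(22,199),(740,197),.025),("bed",(170,229),(593,228),.035),("frame",(184,287),(566,303),.055)]:
    P=onz(w,a[0]/1.5,a[1]/1.5,z);Q=onz(w,b[0]/1.5,b[1]/1.5,z)
    y=yaw(Q,P);print(n,P,Q,y,np.linalg.norm(P-Q),(P+Q)/2)
o=robot.get_obs();R=cv2.Rodrigues(np.zeros(3))[0]
qw,qx,qy,qz=o["ee_rot"];print("tool yaw",np.degrees(np.arctan2(-( 2*(qx*qy-qw*qz)),1-2*(qx*qx+qz*qz))))
E
```

```text
board [ 0.42594696 -0.32158676  0.025     ] [0.35658756 0.16538683 0.025     ] 8.106088105232606 0.491888197752928 [ 0.39126726 -0.07809996  0.025     ]
bed [ 0.43038173 -0.21703949  0.035     ] [0.39008275 0.06676141 0.035     ] 8.081820917105045 0.28664778762531756 [ 0.41023224 -0.07513904  0.035     ]
frame [ 0.46314924 -0.19961577  0.055     ] [0.43921591 0.05323827 0.055     ] 5.40709265180731 0.25398419085649 [ 0.45118258 -0.07318875  0.055     ]
tool yaw 7.976116008944472
```

```bash
python3 -m pendant '[{"tx":0,"ty":0,"tz":35,"roll":0},{"tx":0,"ty":0,"tz":35,"roll":0},{"tx":0,"ty":0,"tz":35,"roll":0},{"tx":0,"ty":0,"tz":30,"roll":0},{"tx":0,"ty":0,"tz":20,"roll":0}]' && python3 -m pendant '[{"tx":0,"ty":0,"tz":15,"roll":0},{"tx":0,"ty":0,"tz":10,"roll":0},{"tx":0,"ty":0,"tz":5,"roll":0},{"tx":0,"ty":0,"tz":0,"roll":0},{"tx":0,"ty":0,"tz":0,"roll":0}]' && python3 -m pendant '[{"tx":0,"ty":0,"tz":2,"roll":0},{"tx":0,"ty":0,"tz":2,"roll":0},{"tx":0,"ty":0,"tz":2,"roll":0},{"tx":0,"ty":0,"tz":0,"roll":0},{"tx":0,"ty":0,"tz":0,"roll":0}]'
python3 - <<'E'
from h import *
s=shot("side",3);cv2.imwrite("pics/s3.png",cv2.resize(s["color"][150:300,150:350,::-1],(800,600),interpolation=cv2.INTER_CUBIC))
E
```

```text
time: 2.75
eef_pos: [0.42, -0.0742, 0.2475]
ee_rot: [-0.001, -0.071, 0.997, 0.001]
ft_force: [0.3, 0.1, -0.1]
opening: 0.0855
gripper_force: 0.0
time: 3.17
eef_pos: [0.4215, -0.0753, 0.2201]
ee_rot: [0.0, -0.071, 0.997, 0.0]
ft_force: [-0.4, -0.2, 0.0]
opening: 0.0853
gripper_force: 0.0
time: 3.58
eef_pos: [0.4215, -0.0759, 0.2137]
ee_rot: [-0.0, -0.07, 0.998, 0.0]
ft_force: [-0.5, -0.7, -0.2]
opening: 0.0855
gripper_force: 0.0
```

View pics/s3.png

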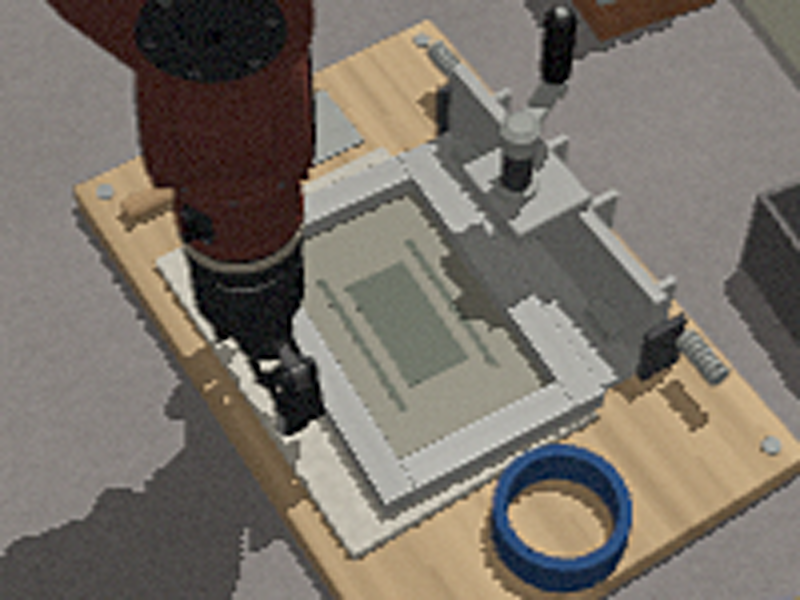

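The right finger tip, at (300,425), is just in front of the front rail and close to the bed. I'll lower it gently until it touches.

```bash
for i in 1; do python3 -m pendant '[{"tx":0,"ty":0,"tz":2,"roll":0},{"tx":0,"ty":0,"tz":2,"roll":0},{"tx":0,"ty":0,"tz":0,"roll":0},{"tx":0,"ty":0,"tz":0,"roll":0},{"tx":0,"ty":0,"tz":0,"roll":0}]' | sed -n '2p;4p'; done; python3 -m pendant '[{"tx":0,"ty":0,"tz":2,"roll":0},{"tx":0,"ty":0,"tz":2,"roll":0},{"tx":0,"ty":0,"tz":0,"roll":0},{"tx":0,"ty":0,"tz":0,"roll":0},{"tx":0,"ty":0,"tz":0,"roll":0}]'| sed -n '2p;4p'
```

```text
eef_pos: [0.4215, -0.0759, 0.2097]
ft_force: [-0.2, -0.4, 0.2]
eef_pos: [0.4215, -0.0759, 0.2057]
ft_force: [-0.3, 0.6, -0.1]
```

```bash
f(){ sed -n '1,2p;4p'; }; python3 -m pendant '[{"tx":0,"ty":0,"tz":2,"roll":0},{"tx":0,"ty":0,"tz":2,"roll":0},{"tx":0,"ty":0,"tz":0,"roll":0},{"tx":0,"ty":0,"tz":0,"roll":0},{"tx":0,"ty":0,"tz":0,"roll":0}]' |f; python3 -m pendant '[{"tx":-3,"ty":0,"tz":0,"roll":0},{"tx":-3,"ty":0,"tz":0,"roll":0},{"tx":-3,"ty":0,"tz":0,"roll":0},{"tx":-2,"ty":0,"tz":0,"roll":0},{"tx":-2,"ty":0,"tz":0,"roll":0}]'|f;  python3 -m pendant '[{"tx":-2,"ty":0,"tz":0,"roll":0},{"tx":-2,"ty":0,"tz":0,"roll":0},{"tx":-2,"ty":0,"tz":0,"roll":0},{"tx":-2,"ty":0,"tz":0,"roll":0},{"tx":-2,"ty":0,"tz":0,"roll":0}]'|f
```

```text
time: 4.88
eef_pos: [0.4215, -0.0759, 0.2017]
ft_force: [0.3, 0.4, 0.1]
time: 5.3
eef_pos: [0.4348, -0.074, 0.2017]
ft_force: [-1.7, 0.0, 0.4]
time: 5.72
eef_pos: [0.4428, -0.0727, 0.2014]
ft_force: [-9.6, -2.6, 7.3]
```

```bash
f(){ sed -n '1,2p;4p'; }; python3 -m pendant '[{"tx":-1,"ty":0,"tz":-1,"roll":0},{"tx":-1,"ty":0,"tz":0,"roll":0},{"tx":-1,"ty":0,"tz":0,"roll":0},{"tx":-1,"ty":0,"tz":0,"roll":0},{"tx":-1,"ty":0,"tz":0,"roll":0}]' |f; python3 -m pendant '[{"tx":-1,"ty":0,"tz":0,"roll":0},{"tx":-1,"ty":0,"tz":0,"roll":0},{"tx":-1,"ty":0,"tz":0,"roll":0},{"tx":-1,"ty":0,"tz":0,"roll":0},{"tx":-1,"ty":0,"tz":0,"roll":0}]'|f
```

```text
time: 6.13
eef_pos: [0.4492, -0.0719, 0.2025]
ft_force: [-2.5, -1.3, -2.1]
time: 6.55
eef_pos: [0.4543, -0.0712, 0.2027]
ft_force: [-3.2, -1.3, -1.9]
```

```bash
f(){ sed -n '1,2p;4p'; }; python3 -m pendant '[{"tx":-1,"ty":0,"tz":0,"roll":0},{"tx":-1,"ty":0,"tz":0,"roll":0},{"tx":-1,"ty":0,"tz":0,"roll":0},{"tx":-1,"ty":0,"tz":0,"roll":0},{"tx":-1,"ty":0,"tz":0,"roll":0}]' |f; python3 -m pendant '[{"tx":-0.5,"ty":0,"tz":0,"roll":0},{"tx":-0.5,"ty":0,"tz":0,"roll":0},{"tx":-0.5,"ty":0,"tz":0,"roll":0},{"tx":-0.5,"ty":0,"tz":0,"roll":0},{"tx":-0.5,"ty":0,"tz":0,"roll":0}]'|f
```

```text
time: 6.97
eef_pos: [0.4592, -0.0705, 0.2027]
ft_force: [-3.5, -0.3, -2.0]
time: 7.38
eef_pos: [0.4616, -0.0702, 0.2027]
ft_force: [-3.8, -1.3, -1.6]
```

```bash
f(){ sed -n '1,2p;4p'; }; python3 -m pendant '[{"tx":-0.5,"ty":0,"tz":0,"roll":0},{"tx":-0.5,"ty":0,"tz":0,"roll":0},{"tx":-0.5,"ty":0,"tz":0,"roll":0},{"tx":-0.5,"ty":0,"tz":0,"roll":0},{"tx":-0.5,"ty":0,"tz":0,"roll":0}]' |f
```

```text
time: 7.8
eef_pos: [0.464, -0.0698, 0.2027]
ft_force: [-4.4, -0.9, -0.3]
```

```bash
f(){ sed -n '1,2p;4p'; }; python3 -m pendant '[{"tx":-0.4,"ty":0,"tz":0,"roll":0},{"tx":-0.4,"ty":0,"tz":0,"roll":0},{"tx":-0.4,"ty":0,"tz":0,"roll":0},{"tx":-0.4,"ty":0,"tz":0,"roll":0},{"tx":0,"ty":0,"tz":0,"roll":0}]' |f
```

```text
time: 8.22
eef_pos: [0.4647, -0.0696, 0.2026]
ft_force: [-10.5, -3.4, 5.6]
```

```bash
f(){ sed -n '1,2p;4p'; }; python3 -m pendant '[{"tx":-0.4,"ty":0,"tz":0,"roll":0},{"tx":-0.4,"ty":0,"tz":0,"roll":0},{"tx":-0.4,"ty":0,"tz":0,"roll":0},{"tx":-0.4,"ty":0,"tz":0,"roll":0},{"tx":0,"ty":0,"tz":0,"roll":0}]' |f
```

```text
time: 8.63
eef_pos: [0.4652, -0.0694, 0.2026]
ft_force: [-16.5, -5.6, 12.4]
```

```bash
f(){ sed -n '1,2p;4p'; }; python3 -m pendant '[{"tx":-0.4,"ty":0,"tz":0,"roll":0},{"tx":-0.4,"ty":0,"tz":0,"roll":0},{"tx":-0.4,"ty":0,"tz":0,"roll":0},{"tx":0,"ty":0,"tz":0,"roll":0},{"tx":0,"ty":0,"tz":0,"roll":0}]' |f
```

```text
time: 9.05
eef_pos: [0.4655, -0.0693, 0.2025]
ft_force: [-20.7, -7.2, 15.5]
```

Force rose to 22 N where the stops were expected. I'll back off, lift, and check that the frame is square.

```bash
python3 -m pendant '[{"tx":3,"ty":0,"tz":0,"roll":0},{"tx":10,"ty":0,"tz":0,"roll":0},{"tx":15,"ty":0,"tz":0,"roll":0},{"tx":10,"ty":0,"tz":-10,"roll":0},{"tx":5,"ty":0,"tz":-25,"roll":0}]' >/dev/null; python3 -m pendant '[{"tx":0,"ty":0,"tz":-38,"roll":0},{"tx":0,"ty":0,"tz":-38,"roll":0},{"tx":0,"ty":0,"tz":-38,"roll":0},{"tx":0,"ty":0,"tz":-38,"roll":0},{"tx":0,"ty":0,"tz":-15,"roll":0}]' >/dev/null;  python3 -m pendant '[{"tx":0,"ty":0,"tz":0,"roll":0},{"tx":0,"ty":0,"tz":0,"roll":0},{"tx":0,"ty":0,"tz":0,"roll":0},{"tx":0,"ty":0,"tz":0,"roll":0},{"tx":0,"ty":0,"tz":0,"roll":0}]'
python3 - <<'E'
from h import *
w=shot("wrist",4); cv2.imwrite("pics/w4.png",cv2.resize(w["color"][:,:,::-1],(768,576),interpolation=cv2.INTER_CUBIC))
E
```

```text
time: 10.3
eef_pos: [0.4256, -0.0751, 0.4036]
ee_rot: [-0.001, -0.07, 0.998, 0.0]
ft_force: [0.7, 0.7, 0.4]
opening: 0.0853
gripper_force: 0.0
```

View pics/w4.png

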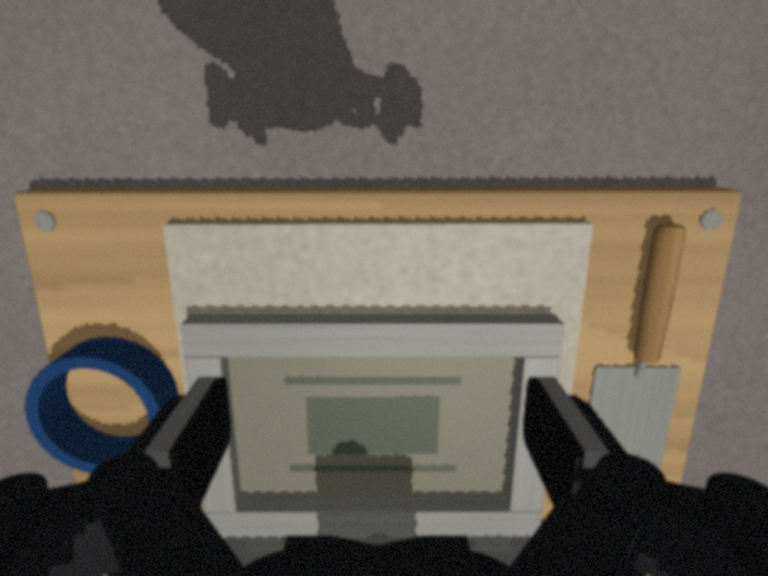

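The frame's front edge runs (184,322)–(562,323), parallel to the bed edge at row 223, so it is square and home. Now I'll go over the crank grip.

```bash
python3 -m pendant '[{"tx":0,"ty":0,"tz":-30,"roll":0},{"tx":0,"ty":0,"tz":-25,"roll":0},{"tx":-25,"ty":3,"tz":0,"roll":0},{"tx":-30,"ty":3.5,"tz":0,"roll":0},{"tx":-30,"ty":3.5,"tz":0,"roll":0}]' >/dev/null; python3 -m pendant '[{"tx":-30,"ty":3.5,"tz":0,"roll":0},{"tx":-30,"ty":3.5,"tz":0,"roll":0},{"tx":-30,"ty":3.5,"tz":0,"roll":0},{"tx":-30,"ty":3.5,"tz":0,"roll":0},{"tx":-30,"ty":3,"tz":0,"roll":0}]' >/dev/null;  python3 -m pendant '[{"tx":-28,"ty":3,"tz":0,"roll":0},{"tx":0,"ty":0,"tz":0,"roll":0},{"tx":0,"ty":0,"tz":0,"roll":0},{"tx":0,"ty":0,"tz":0,"roll":0},{"tx":0,"ty":0,"tz":0,"roll":0}]'
python3 - <<'E'
from h import *
w=shot("wrist",5); s=shot("scene",5)
a=cv2.resize(w["color"][:,:,::-1],(512,384)); b=cv2.resize(s["color"][110:250,180:360,::-1],(494,384),interpolation=cv2.INTER_CUBIC)
cv2.imwrite("pics/c5.png",cv2.resize(np.hstack([a,b]),(800,305)))
E
```

```text
time: 11.6
eef_pos: [0.6813, -0.0089, 0.4597]
ee_rot: [-0.0, -0.07, 0.998, 0.0]
ft_force: [-0.5, 0.1, 0.9]
opening: 0.0856
gripper_force: 0.0
```

View pics/c5.png

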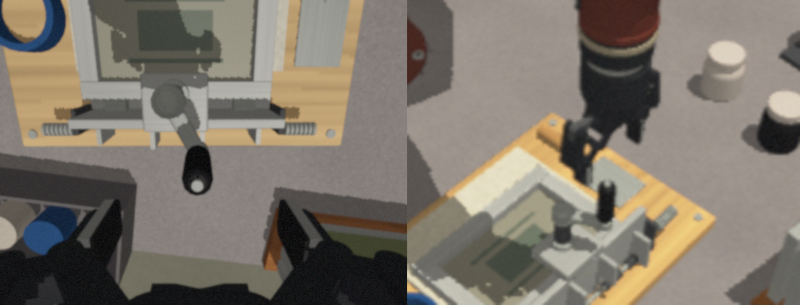

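The wrist view shows the grip top at about (248,233) px and the hub top at (211,126). I'll cast those rays.

```bash
python3 - <<'E'
from h import *
w=load("pics/wrist5.npz"); k=1006/800
print(onz(w,197*k,185*k,.251),onz(w,168*k,100*k,.20), proj(w,[.6816,-.009,.251]))
E
```

```text
[ 0.68546466 -0.01006155  0.251     ] [ 0.63460509 -0.04230656  0.2       ] [250.49561737 226.76586995]
```

```bash
python3 -m pendant '[{"tx":-2,"ty":0,"tz":25,"roll":0},{"tx":0,"ty":0,"tz":25,"roll":0},{"tx":0,"ty":0,"tz":20,"roll":0},{"tx":0,"ty":0,"tz":13,"roll":0},{"tx":0,"ty":0,"tz":0,"roll":0}]' | sed -n '2p;4p'; for i in 1 2; do python3 -m pendant '[{"tx":0,"ty":0,"tz":0,"roll":0},{"tx":0,"ty":0,"tz":0,"roll":0},{"tx":0,"ty":0,"tz":0,"roll":0},{"tx":0,"ty":0,"tz":0,"roll":0},{"tx":0,"ty":0,"tz":0,"roll":0}]' 1; done
```

```text
eef_pos: [0.6827, -0.0085, 0.3742]
ft_force: [-1.0, -0.5, -0.1]
time: 12.53
eef_pos: [0.6842, -0.0084, 0.3776]
ee_rot: [0.001, -0.07, 0.998, -0.0]
ft_force: [-0.6, -2.3, 1.5]
opening: 0.0256
gripper_force: 1.8
time: 12.95
eef_pos: [0.6843, -0.0085, 0.3776]
ee_rot: [0.001, -0.07, 0.998, -0.0]
ft_force: [-0.6, -0.5, 6.1]
opening: 0.0217
gripper_force: 58.5
```

```bash
python3 - <<'E'
import numpy as np
for k in range(24):
    a,b=np.radians([28-15*k,13-15*k]); print(28-15*k,"tx %.1f ty %.1f"%(-55*(np.cos(b)-np.cos(a)),55*(np.sin(b)-np.sin(a))))
E
```

```text
28 tx -5.0 ty -13.4
13 tx -1.4 ty -14.3
-2 tx 2.4 ty -14.2
-17 tx 6.0 ty -13.1
-32 tx 9.1 ty -11.1
-47 tx 11.7 ty -8.3
-62 tx 13.4 ty -5.0
-77 tx 14.3 ty -1.4
-92 tx 14.2 ty 2.4
-107 tx 13.1 ty 6.0
-122 tx 11.1 ty 9.1
-137 tx 8.3 ty 11.7
-152 tx 5.0 ty 13.4
-167 tx 1.4 ty 14.3
-182 tx -2.4 ty 14.2
-197 tx -6.0 ty 13.1
-212 tx -9.1 ty 11.1
-227 tx -11.7 ty 8.3
-242 tx -13.4 ty 5.0
-257 tx -14.3 ty 1.4
-272 tx -14.2 ty -2.4
-287 tx -13.1 ty -6.0
-302 tx -11.1 ty -9.1
-317 tx -8.3 ty -11.7
```

```bash
python3 -m pendant '[{"tx":-5,"ty":-13.4,"tz":0.8,"roll":0},{"tx":-1.4,"ty":-14.3,"tz":0.8,"roll":0},{"tx":2.4,"ty":-14.2,"tz":0.8,"roll":0},{"tx":6,"ty":-13.1,"tz":0.8,"roll":0},{"tx":9.1,"ty":-11.1,"tz":0.8,"roll":0}]'; python3 -m pendant '[{"tx":0,"ty":0,"tz":0,"roll":0},{"tx":0,"ty":0,"tz":0,"roll":0},{"tx":0,"ty":0,"tz":0,"roll":0},{"tx":0,"ty":0,"tz":0,"roll":0},{"tx":0,"ty":0,"tz":0,"roll":0}]'
```

```text
time: 13.37
eef_pos: [0.6833, -0.0774, 0.3733]
ee_rot: [0.002, -0.07, 0.998, -0.001]
ft_force: [1.9, 0.3, 5.7]
opening: 0.0218
gripper_force: 59.2
time: 13.78
eef_pos: [0.6832, -0.077, 0.3734]
ee_rot: [0.001, -0.07, 0.998, -0.001]
ft_force: [5.5, -4.1, 3.5]
opening: 0.0215
gripper_force: 59.1
```

```bash
f(){ sed -n '1,2p;4p'; }; python3 -m pendant '[{"tx":11.7,"ty":-8.3,"tz":0.8,"roll":0},{"tx":13.4,"ty":-5,"tz":0.8,"roll":0},{"tx":14.3,"ty":-1.4,"tz":0.8,"roll":0},{"tx":14.2,"ty":2.4,"tz":0.9,"roll":0},{"tx":13.1,"ty":6,"tz":0.9,"roll":0}]'|f; python3 -m pendant '[{"tx":11.1,"ty":9.1,"tz":0.8,"roll":0},{"tx":8.3,"ty":11.7,"tz":0.8,"roll":0},{"tx":5,"ty":13.4,"tz":0.8,"roll":0},{"tx":1.4,"ty":14.3,"tz":0.8,"roll":0},{"tx":-2.4,"ty":14.2,"tz":0.9,"roll":0}]'|f;  python3 -m pendant '[{"tx":0,"ty":0,"tz":0,"roll":0},{"tx":0,"ty":0,"tz":0,"roll":0},{"tx":0,"ty":0,"tz":0,"roll":0},{"tx":0,"ty":0,"tz":0,"roll":0},{"tx":0,"ty":0,"tz":0,"roll":0}]'|f
```

```text
time: 14.2
eef_pos: [0.6167, -0.0922, 0.369]
ft_force: [2.8, 5.9, 6.2]
time: 14.62
eef_pos: [0.5861, -0.0324, 0.365]
ft_force: [12.8, -3.2, -2.8]
time: 15.03
eef_pos: [0.5864, -0.0329, 0.3649]
ft_force: [5.7, 0.2, 2.4]
```

```bash
cat > t.py <<'E'
from h import *
o=robot.get_obs(); d=o["eef_pos"][:2]-[.6396,-.0424]; r=np.hypot(*d); e=d/r; t=np.array([e[1],-e[0]])
F=o["ft_force"]; print("t%.2f r%.1f phi%.1f z%.4f  Frad %.1f Ftan %.1f Fz %.1f  cmd-radial"%(o["time"],r*1e3,np.degrees(np.arctan2(d[1],d[0]))-8-360,o["eef_pos"][2],F[:2]@e,F[:2]@t,F[2]))
E
python3 -m pendant '[{"tx":-6,"ty":13.1,"tz":0.8,"roll":0},{"tx":-9.1,"ty":11.1,"tz":0.8,"roll":0},{"tx":-11.7,"ty":8.3,"tz":0.8,"roll":0},{"tx":-13.4,"ty":5,"tz":0.8,"roll":0},{"tx":-14.3,"ty":1.4,"tz":0.9,"roll":0}]'>/dev/null; python3 t.py
python3 - <<'E'
import numpy as np
for k in range(36):
    a,b=np.radians([-272-10*k,-282-10*k]); print(-272-10*k,"%.1f %.1f"%(-55*(np.cos(b)-np.cos(a)),55*(np.sin(b)-np.sin(a))),end='; ')
E
```

```text
t15.45 r55.8 phi-273.0 z0.3608  Frad -13.5 Ftan -0.0 Fz 5.7  cmd-radial
-272 -9.5 -1.2; -282 -9.2 -2.8; -292 -8.5 -4.4; -302 -7.7 -5.8; -312 -6.5 -7.0; -322 -5.2 -8.0; -332 -3.7 -8.8; -342 -2.2 -9.3; -352 -0.5 -9.6; -362 1.2 -9.5; -372 2.8 -9.2; -382 4.4 -8.5; -392 5.8 -7.7; -402 7.0 -6.5; -412 8.0 -5.2; -422 8.8 -3.7; -432 9.3 -2.2; -442 9.6 -0.5; -452 9.5 1.2; -462 9.2 2.8; -472 8.5 4.4; -482 7.7 5.8; -492 6.5 7.0; -502 5.2 8.0; -512 3.7 8.8; -522 2.2 9.3; -532 0.5 9.6; -542 -1.2 9.5; -552 -2.8 9.2; -562 -4.4 8.5; -572 -5.8 7.7; -582 -7.0 6.5; -592 -8.0 5.2; -602 -8.8 3.7; -612 -9.3 2.2; -622 -9.6 0.5;
```

```bash
python3 -m pendant '[{"tx":-9.5,"ty":-2.2,"tz":0.5,"roll":0},{"tx":-9.2,"ty":-2.8,"tz":0.6,"roll":0},{"tx":-8.5,"ty":-4.4,"tz":0.5,"roll":0},{"tx":-7.7,"ty":-5.8,"tz":0.6,"roll":0},{"tx":-6.5,"ty":-7,"tz":0.6,"roll":0}]'>/dev/null; python3 t.py
python3 -m pendant '[{"tx":-5.2,"ty":-8,"tz":0.5,"roll":0},{"tx":-3.7,"ty":-8.8,"tz":0.6,"roll":0},{"tx":-2.2,"ty":-9.3,"tz":0.5,"roll":0},{"tx":-0.5,"ty":-9.6,"tz":0.6,"roll":0},{"tx":1.2,"ty":-9.5,"tz":0.6,"roll":0}]'>/dev/null; python3 t.py
```

```text
t15.87 r55.9 phi-322.2 z0.3581  Frad -0.1 Ftan 0.4 Fz 7.3  cmd-radial
t16.28 r56.1 phi-371.4 z0.3555  Frad 4.4 Ftan -2.2 Fz 5.4  cmd-radial
```

```bash
python3 -m pendant '[{"tx":2.8,"ty":-9.2,"tz":0.5,"roll":0},{"tx":4.4,"ty":-8.5,"tz":0.6,"roll":0},{"tx":5.8,"ty":-7.7,"tz":0.5,"roll":0},{"tx":7,"ty":-6.5,"tz":0.6,"roll":0},{"tx":8,"ty":-5.2,"tz":0.6,"roll":0}]'>/dev/null; python3 t.py
```

```text
t16.70 r55.8 phi-421.3 z0.3527  Frad 3.5 Ftan -4.4 Fz 5.9  cmd-radial
```

```bash
python3 -m pendant '[{"tx":8.8,"ty":-3.7,"tz":0.5,"roll":0},{"tx":9.3,"ty":-2.2,"tz":0.6,"roll":0},{"tx":9.6,"ty":-0.5,"tz":0.5,"roll":0},{"tx":9.5,"ty":1.2,"tz":0.6,"roll":0},{"tx":9.2,"ty":2.8,"tz":0.6,"roll":0}]'>/dev/null; python3 t.py
```

```text
t17.12 r54.9 phi-471.3 z0.3499  Frad -1.1 Ftan -5.0 Fz 4.8  cmd-radial
```

```bash
python3 -m pendant '[{"tx":8.5,"ty":4.4,"tz":0.5,"roll":0},{"tx":7.7,"ty":5.8,"tz":0.6,"roll":0},{"tx":6.5,"ty":7,"tz":0.5,"roll":0},{"tx":0,"ty":0,"tz":0,"roll":0},{"tx":0,"ty":0,"tz":0,"roll":0}]'>/dev/null; python3 t.py; python3 -m pendant '[{"tx":1.3,"ty":2,"tz":0.1,"roll":0},{"tx":1.3,"ty":2,"tz":0.1,"roll":0},{"tx":1.3,"ty":2,"tz":0.1,"roll":0},{"tx":1.3,"ty":2,"tz":0.1,"roll":0},{"tx":0.8,"ty":1.6,"tz":0.1,"roll":0}]'>/dev/null; python3 t.py
```

```text
t17.53 r54.3 phi-502.2 z0.3481  Frad -1.4 Ftan -0.8 Fz 6.8  cmd-radial
t17.95 r54.0 phi-512.9 z0.3476  Frad -2.4 Ftan -6.2 Fz 4.2  cmd-radial
```

```bash
python3 -m pendant '[{"tx":1.9,"ty":4.4,"tz":0.3,"roll":0},{"tx":1.8,"ty":4.4,"tz":0.3,"roll":0},{"tx":1.3,"ty":4.6,"tz":0.3,"roll":0},{"tx":0.9,"ty":4.7,"tz":0.3,"roll":0},{"tx":0.4,"ty":4.8,"tz":0.3,"roll":0}]'>/dev/null; python3 t.py; python3 -m pendant '[{"tx":0.1,"ty":4.8,"tz":0.2,"roll":0},{"tx":-0.4,"ty":4.8,"tz":0.3,"roll":0},{"tx":-0.8,"ty":4.7,"tz":0.3,"roll":0},{"tx":-1.2,"ty":4.7,"tz":0.3,"roll":0},{"tx":-1.6,"ty":4.5,"tz":0.3,"roll":0}]'>/dev/null; python3 t.py
```

```text
t18.37 r54.1 phi-537.9 z0.3463  Frad -5.9 Ftan -7.3 Fz 4.4  cmd-radial
t18.78 r54.4 phi-202.8 z0.3450  Frad -9.1 Ftan -7.7 Fz 4.7  cmd-radial
```

```bash
python3 -m pendant '[{"tx":-0.9,"ty":0.5,"tz":0.1,"roll":0},{"tx":-0.6,"ty":0.8,"tz":0.1,"roll":0},{"tx":-0.5,"ty":0.9,"tz":0,"roll":0},{"tx":-0.5,"ty":0.9,"tz":0.1,"roll":0},{"tx":-0.5,"ty":0.9,"tz":0,"roll":0}]'>/dev/null; python3 t.py
python3 -m pendant '[{"tx":-0.5,"ty":0.9,"tz":0.1,"roll":0},{"tx":-0.5,"ty":0.9,"tz":0,"roll":0},{"tx":-0.5,"ty":0.8,"tz":0.1,"roll":0},{"tx":-0.5,"ty":0.8,"tz":0,"roll":0},{"tx":-0.5,"ty":0.8,"tz":0.1,"roll":0}]'>/dev/null; python3 t.py
python3 -m pendant '[{"tx":-0.5,"ty":0.8,"tz":0,"roll":0},{"tx":-0.5,"ty":0.8,"tz":0.1,"roll":0},{"tx":-0.5,"ty":0.8,"tz":0,"roll":0},{"tx":-0.6,"ty":0.8,"tz":0.1,"roll":0},{"tx":-0.6,"ty":0.8,"tz":0.1,"roll":0}]'>/dev/null; python3 t.py
python3 - <<'E'
from h import *
ims=[]
for n,(x,y,w,h) in dict(side=(240,140,120,120),scene=(180,170,120,120)).items():
    s=shot(n,6); ims.append(cv2.resize(s["color"][y:y+h,x:x+w,::-1],(400,400),interpolation=cv2.INTER_CUBIC))
cv2.imwrite("pics/c6.png",np.clip(np.hstack(ims)*1.6,0,255).astype(np.uint8))
E
```

```text
t19.20 r54.0 phi-207.7 z0.3447  Frad -5.4 Ftan -8.0 Fz 8.2  cmd-radial
t19.62 r54.0 phi-212.7 z0.3444  Frad -5.1 Ftan -9.5 Fz 9.6  cmd-radial
t20.03 r54.2 phi-217.8 z0.3441  Frad -5.1 Ftan -8.4 Fz 9.9  cmd-radial
```

View pics/c6.png

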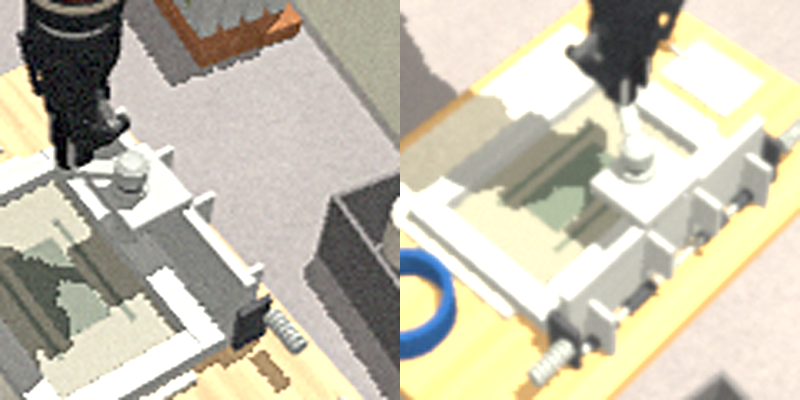

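```bash
python3 -m pendant '[{"tx":-3.2,"ty":3.4,"tz":0.3,"roll":0},{"tx":-3.4,"ty":3.2,"tz":0.3,"roll":0},{"tx":-3.8,"ty":2.8,"tz":0.3,"roll":0},{"tx":-4,"ty":2.4,"tz":0.3,"roll":0},{"tx":-1.6,"ty":1,"tz":0.1,"roll":0}]'>/dev/null; python3 t.py
python3 -m pendant '[{"tx":-1.6,"ty":0.9,"tz":0.1,"roll":0},{"tx":-1.6,"ty":0.8,"tz":0.1,"roll":0},{"tx":-1.7,"ty":0.8,"tz":0.1,"roll":0},{"tx":-1.7,"ty":0.7,"tz":0.1,"roll":0},{"tx":-1.7,"ty":0.7,"tz":0.1,"roll":0}]'>/dev/null; python3 t.py
```

```text
t20.55 r54.2 phi-239.6 z0.3429  Frad -1.6 Ftan -8.3 Fz 15.8  cmd-radial
t20.97 r54.3 phi-248.8 z0.3424  Frad -3.0 Ftan -8.5 Fz 16.6  cmd-radial
```

The foot is hidden under the arm, so contact must come from the force. The tangential resistance has grown steadily from about φ -390…-440 (free ≈ 0.5 N) to 8.5 N now, roughly half a turn past contact. I'll add about 28° so the uncertainty is centred in the 30–90 N window.

```bash
python3 -m pendant '[{"tx":-4.6,"ty":1.3,"tz":0.1,"roll":0},{"tx":-4.7,"ty":0.9,"tz":0.1,"roll":0},{"tx":-4.8,"ty":0.5,"tz":0.1,"roll":0},{"tx":-4.8,"ty":0.1,"tz":0.1,"roll":0},{"tx":-4.8,"ty":-0.3,"tz":0.1,"roll":0}]'>/dev/null; python3 t.py
python3 -m pendant '[{"tx":-1,"ty":-0.1,"tz":0.1,"roll":0},{"tx":-1,"ty":-0.1,"tz":0,"roll":0},{"tx":0,"ty":0,"tz":0,"roll":0},{"tx":0,"ty":0,"tz":0,"roll":0},{"tx":0,"ty":0,"tz":0,"roll":0}]'>/dev/null; python3 t.py
```

```text
t21.38 r54.4 phi-273.6 z0.3412  Frad 0.9 Ftan -10.7 Fz 14.1  cmd-radial
t21.80 r54.5 phi-275.9 z0.3410  Frad 0.8 Ftan -8.8 Fz 11.9  cmd-radial
```

```bash
python3 -m pendant '[{"tx":-3.8,"ty":-0.6,"tz":0.1,"roll":0},{"tx":-3.8,"ty":-0.9,"tz":0.1,"roll":0},{"tx":-3.7,"ty":-1.1,"tz":0.1,"roll":0},{"tx":-1,"ty":-0.3,"tz":0,"roll":0},{"tx":-1,"ty":-0.3,"tz":0,"roll":0}]'>/dev/null; python3 t.py
for i in 1 2; do python3 -m pendant '[{"tx":0,"ty":0,"tz":0,"roll":0},{"tx":0,"ty":0,"tz":0,"roll":0},{"tx":0,"ty":0,"tz":0,"roll":0},{"tx":0,"ty":0,"tz":0,"roll":0},{"tx":0,"ty":0,"tz":0,"roll":0}]' 0|tail -3; done; python3 t.py
```

```text
t22.22 r54.8 phi-289.9 z0.3403  Frad 2.0 Ftan -11.9 Fz 12.0  cmd-radial
ft_force: [1.1, 0.2, 0.2]
opening: 0.043
gripper_force: 0.0
ft_force: [-0.0, -0.6, -0.1]
opening: 0.0426
gripper_force: 0.0
t23.05 r54.7 phi-291.3 z0.3406  Frad -0.6 Ftan 0.1 Fz -0.1  cmd-radial
```

```bash
python3 -m pendant '[{"tx":0,"ty":0,"tz":-10,"roll":0},{"tx":0,"ty":0,"tz":-25,"roll":0},{"tx":0,"ty":0,"tz":-35,"roll":0},{"tx":0,"ty":0,"tz":-35,"roll":0},{"tx":0,"ty":0,"tz":-15,"roll":0}]'; python3 -m pendant '[{"tx":0,"ty":0,"tz":0,"roll":0},{"tx":0,"ty":0,"tz":0,"roll":0},{"tx":0,"ty":0,"tz":0,"roll":0},{"tx":0,"ty":0,"tz":0,"roll":0},{"tx":0,"ty":0,"tz":0,"roll":0}]' | sed -n '1,4p'
python3 - <<'E'
from h import *
s=shot("scene",7); a=load("pics/scene5.npz")
g=lambda c:cv2.cvtColor(c["color"],cv2.COLOR_RGB2GRAY)[215:270,165:240].astype(np.float32)
print(cv2.phaseCorrelate(g(a),g(s),cv2.createHanningWindow((75,55),cv2.CV_32F)))
E
```

```text
time: 23.47
eef_pos: [0.6522, 0.0109, 0.4663]
ee_rot: [0.003, -0.07, 0.998, -0.001]
ft_force: [0.8, -0.7, 0.7]
opening: 0.0427
gripper_force: 0.0
time: 23.88
eef_pos: [0.6519, 0.0109, 0.4593]
ee_rot: [-0.001, -0.07, 0.998, 0.0]
ft_force: [-0.2, 0.6, -0.4]
((0.5061406525664651, -0.10011976313000304), 0.7701023205651177)
```

The shift is half a pixel, which could just be shadow. I'll check numerically from the same wrist pose as before.

```bash
python3 -m pendant '[{"tx":29.5,"ty":-6.7,"tz":0,"roll":0},{"tx":29.5,"ty":-6.7,"tz":0,"roll":0},{"tx":29.5,"ty":-6.7,"tz":0,"roll":0},{"tx":29.5,"ty":-6.7,"tz":0,"roll":0},{"tx":29.5,"ty":-6.7,"tz":0,"roll":0}]' >/dev/null; python3 -m pendant '[{"tx":29.5,"ty":-6.7,"tz":0,"roll":0},{"tx":29.5,"ty":-6.7,"tz":0,"roll":0},{"tx":29.5,"ty":-6.7,"tz":0,"roll":0},{"tx":0,"ty":0,"tz":28,"roll":0},{"tx":0,"ty":0,"tz":28,"roll":0}]' >/dev/null; python3 -m pendant '[{"tx":0,"ty":0,"tz":0,"roll":0},{"tx":0,"ty":0,"tz":0,"roll":0},{"tx":0,"ty":0,"tz":0,"roll":0},{"tx":0,"ty":0,"tz":0,"roll":0},{"tx":0,"ty":0,"tz":0,"roll":0}]' -1| sed -n '1,2p'
python3 - <<'E'
from h import *
a=load("pics/wrist4.npz"); b=shot("wrist",8)
for c in (a,b):
    g=cv2.GaussianBlur(cv2.cvtColor(c["color"],cv2.COLOR_RGB2GRAY),(3,3),0).astype(float)
    r=[]
    for u0,u1 in((140,180),(320,360)):
        p=g[:,u0:u1].mean(1); d=np.diff(p)
        rows=[]
        for lo,hi in((135,160),(206,225)):
            w=np.clip(d[lo:hi],0,None); k=w.argmax(); k0=max(k-2,0); s=w[k0:k+3]; rows.append((s*np.arange(lo+k0,lo+k0+len(s))).sum()/s.sum()+.5)
        um=(u0+u1)/2; P=onz(c,um,rows[0],.035);Q=onz(c,um,rows[1],.055); r.append(np.round([(Q-P)[:2]@[.990,.141]*1e3],2))
    print(r)
E
```

```text
time: 25.18
eef_pos: [0.4266, -0.0754, 0.4056]
[array([63.76]), array([64.31])]
[array([63.79]), array([64.16])]
```

The frame has not moved (bed-to-frame gap 63.8/64.2 mm against 63.8/64.3 mm before) and is square. Handing in.

```bash
python3 -c "
from rig import robot
print(robot.finish_job())"
```

```text
the job is handed in; nothing more can be done
None
```

The job is handed in after about 25 s: the screen is square against both stops (about 22 N peak push), the crank is wound an estimated half turn past contact, judged only from its 12 N resistance, and the robot has let go; the hand-in returned no verdict.

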